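# Unclamp the glued-up bracket and hang it level on the finishing stand

## Robot

A 6-joint arm with a two-finger parallel gripper is mounted at the origin on the work surface. World frame = base frame: x ahead of the robot, y to its left, z up, the work surface at z = 0. Lengths are in m, angles in rad, forces in N, time in s.
With the tool pointing down it reaches from about 0.35 to 0.925 m from the base axis. Payload 6.4 kg.
Tool frame: the origin (TCP) lies on the mounting face of the last link; the fingertips stand 199 mm ahead of it and the grasp point (between the pads) lies 180 mm ahead of it (arm.tips_ahead is the distance from the TCP to the fingertips, in m); x points along the fingers, z is the direction in which the jaws open and shut, and the axes are right-handed (so a half turn about x gives the same grasp; the last joint's range is limited). The gripper opens to 94 mm and grips with 3 to 60 N. Pads are 16 mm wide; open, the fingers measure 119 mm over their backs; the gripper's body (75 mm by 177 mm) begins 78 mm behind the grasp point.
Start: joints at [1.134, 0.245, 1.558, -0, 1.339, -0.174], TCP at [0.169, 0.628, 0.405] pointing down, gripper open.
Joint ranges: [-3.13, 3.13], [-1.02, 2.26], [0.13, 2.54], [-0.95, 4.09], [0.21, 2.88], [-2.74, 2.74]. Speed limits (rad/s): [2.57, 2.57, 3.14, 3.14, 3.14, 3.14].

## Interface

Orientations are given as a unit quaternion [w, x, y, z].
In Python, from rig import arm gives the robot as it stands. The module is installed in compiled form; this text tells all that it offers.
- The arm moves only by the shell command python3 -m crank 'ROWS' [FORCE]. ROWS is JSON, a list of rows, each an object with "dp": the shift along the world's x, y, z in mm, a list of three; "rotation": the turn, a rotation vector about the world's x, y, z in degrees, a list of three; "fingers": the closure, from 0 (fully open) to 1 (shut). In form: [{"dp": [x, y, z], "rotation": [wx, wy, wz], "fingers": fingers}, ...]. A call has 1 to 20 rows; each row shifts and turns the commanded pose from where the row before left it; what a row does not reach is not made up. A row lasts 1/10 s, in which the tool goes at most 50 mm and 8.59 degrees, less where a joint would pass 70% of its speed; a pose out of reach is approached as far as the arm can. A call with a gripper value outside its range is refused whole. The fingers move at their own pace and stop on an object; FORCE is the grip in N (left out, the last holds). Time passes only in rows, so rows that do not move let the fingers close. It gives the time, the measured TCP pose, the force and the opening at its end, in the units of the state.
- arm.state(): the state, without advancing time (a new reading comes with each control period).
- arm.capture(name): name is "scene" or "top" or "wrist"; returns a dict with "color" (420x560x3 uint8, red, green, blue), "K" (3x3 intrinsics, pixels), "rvec" (rotation vector, rad) and "tvec" (3), from world to camera coordinates, as OpenCV has them. Camera axes: x right, y down, z forward; pixel columns grow to the right and rows downward; lengths in m; the calibration is good to about 2 mm. A picture is of the moment at which its call begins. There is no depth.
- arm.finish_job(): hands the job in, once; it reports no verdict.
The state is a dict: "time": time; "q": joint angles; "joint_velocities": joint speeds; "tau": joint torques, N m; "ee_pos": TCP position; "orientation": TCP orientation; "ft_force": force on the tool from outside, world axes, zero at the start; "moment": the same for the moment, N m; "finger_gap": opening from 0.0 (shut) to 1.0 (fully open).
Only numpy, scipy, OpenCV 4.12 (cv2) and the standard library are available. Lean on these libraries where they do the work, as an engineer would, in place of code of your own. Each camera call takes 0.05 s, during which the arm holds its last target.

## Task

The plywood rack bracket has set in the bar clamp, whose screw is already slackened: pull the clamp's jaw back by its handle, a good 3 cm or more, so that the bracket stands free, then lift the bracket out without knocking it over. Hang it on the long bare pin of the finishing stand by the one of its five dowel holes at which it hangs level of its own accord, arm on top, so that the finish will not run; the pin must go right through and the bracket must be left hanging free and still. Leave the other things on the bench where they are.

Things in the scene. Friction and masses are not known exactly. Their poses are not given: they have to be found in the camera images.
- clamp: Bar clamp fixed on the bench, bar down, two dark jaws 130 mm tall, 36 wide standing up. Origin: on the bench under the middle of the fixed jaw's face. x runs along the level bar: fixed jaw at x 0 to +46 mm, then the work, the sliding jaw and the bar (9 wide, top at 34 mm) to x -300. z up. The work stands on two wooden riser strips, 34 mm high, beside the bar (x -47 to -1, y 22 to 46 mm on both sides).
- jaw (a joint): How far the sliding jaw is drawn back along the bar, in m, 0 to 0.09. At 0 its face is 27 mm from the fixed face, 3 mm more than the bracket is thick. It starts nearly shut (0 to 0.006), slides along the clamp's -x axis against about 4 N of friction and stays where it is left.
- jaw_handle (a point): Middle of the sliding jaw's round wooden handle, on its axis, 75 mm above the bench. The handle is 118 mm long, 29 to 33 mm thick, lies level along the clamp's x axis and points away from the work; the back of the jaw is about 80 mm from this point, towards the work. Axes as the clamp's. It moves with the jaw and does not turn.
- bracket: L-shaped plywood plate, 24 mm thick all over (x -12 to +12), about 0.25 kg, standing on the risers between the jaws, 1.5 mm from the fixed face. Origin: middle of its foot's underside, 34 mm above the bench. x along the clamp's x, y along its arm, z up. Leg: y -40 to +40, z 0 to 106 mm. Arm on top of it: y -40 to +130, z 106 to 150 mm, with five holes through along x.
- hole_1 (a point): Centre of dowel hole 1 of the bracket, at mid-thickness: 15 mm in diameter, right through along the bracket's x, at y = -10.5 mm, z = 128 mm of the bracket (22 mm below its top edge). Axes as the bracket's.
- hole_2 (a point): Centre of dowel hole 2 of the bracket, at mid-thickness: 15 mm in diameter, right through along the bracket's x, at y = +19.5 mm, z = 128 mm of the bracket (22 mm below its top edge). Axes as the bracket's.
- hole_3 (a point): Centre of dowel hole 3 of the bracket, at mid-thickness: 15 mm in diameter, right through along the bracket's x, at y = +49.5 mm, z = 128 mm of the bracket (22 mm below its top edge). Axes as the bracket's.
- hole_4 (a point): Centre of dowel hole 4 of the bracket, at mid-thickness: 15 mm in diameter, right through along the bracket's x, at y = +79.5 mm, z = 128 mm of the bracket (22 mm below its top edge). Axes as the bracket's.
- hole_5 (a point): Centre of dowel hole 5 of the bracket, at mid-thickness: 15 mm in diameter, right through along the bracket's x, at y = +109.5 mm, z = 128 mm of the bracket (22 mm below its top edge). Axes as the bracket's.
- stand: Finishing stand, fixed: base 190 x 150 x 20 mm (x -120 to +70), post 30 x 30 mm up to 218 mm, a bare level steel pin 200 mm above the bench out of the post's -x face. A short pin on the other side, at 150 mm, already carries a wooden ring: not used. Origin: on the bench under the post's axis. x level, opposite to the way the long pin points; z up.
- pin_tip (a point): End of the long bare pin, on its axis, 200 mm above the bench: 100 mm from the post's axis. The pin is 8 mm in diameter with a round end. Axes as the stand's.
- pin_root (a point): Where the long pin comes out of the post, on the pin's axis (85 mm from its tip; a flange of 16 mm diameter and 3 mm height lies round it). Axes as the stand's.
- glue_bottle: Bystander: white glue bottle with a nozzle, 62 mm across, 178 mm tall, standing. Origin: centre of its underside.
- glue_brush: Bystander: glue brush lying on the bench, under 30 mm high. Origin near its middle.
- offcut: Bystander: plywood offcut 70 x 45 x 18 mm. Origin: centre of its underside.
- pencil: Bystander: flat carpenter's pencil, about 160 x 12 x 8 mm, lying. Origin: under its middle.
- tape_roll: Bystander: roll of paper tape lying flat, 96 mm across, 24 mm high. Origin: centre of its underside.
- try_square: Bystander: try square lying flat, stock 100 x 20 x 18 mm, blade 150 mm. Origin: under the middle of the stock.
- mallet: Bystander: wooden mallet lying, 266 mm long with handle, head 110 x 72 x 60 mm. Origin: on the bench under the handle, 110 mm from the head's middle.

How it is judged:
By the outcome, as a careful person would: the job done as asked, in the order asked, and still so for the second after the job is handed in, with the robot touching nothing.
It also fails if it takes over 58 s, if anything falls off the work surface, if the arm or the gripper's body presses on something with over 40 N, if the wrist force passes 120 N, or if a joint passes its speed limit or range.

## Working session

There is one attempt and no reset: what is moved stays moved. The work goes in short steps, Python scripts to look and compute and a shell command to move; the robot and the scene stay as the last step left them, time stands still between calls to the robot, and variables do not carry over. Pictures are saved under pics/ and viewed, and the job is handed in when it is done.

```bash
mkdir -p pics
cat > h.py <<'E'
import numpy as np,cv2
from rig import arm
def snap(name,fn):
    c=arm.capture(name); cv2.imwrite('pics/'+fn+'.png',c['color'][:,:,::-1]); np.savez('pics/'+fn+'.npz',**{k:np.array(v) for k,v in c.items()}); return c
def load(fn): return dict(np.load('pics/'+fn+'.npz'))
def proj(c,P):
    p,_=cv2.projectPoints(np.array(P,float).reshape(-1,3),np.array(c['rvec'],float),np.array(c['tvec'],float),np.array(c['K'],float),None); return p.reshape(-1,2)
def ray(c,uv,z):
    R,_=cv2.Rodrigues(np.array(c['rvec'],float)); t=np.array(c['tvec'],float).reshape(3)
    d=R.T@np.linalg.inv(c['K'])@np.array([uv[0],uv[1],1.]); o=-R.T@t
    return o+d*(z-o[2])/d[2]
def crop(fn,x0,y0,x1,y1,s,out):
    im=cv2.imread('pics/'+fn+'.png')[y0:y1,x0:x1]; cv2.imwrite('pics/'+out+'.png',cv2.resize(im,None,fx=s,fy=s,interpolation=cv2.INTER_CUBIC))
E
python3 - <<'E'
from h import *
for n in ['scene','top','wrist']:
    c=snap(n,n+'0'); R,_=cv2.Rodrigues(np.array(c['rvec'],float)); print(n,(-R.T@np.array(c['tvec']).reshape(3)).round(3),R[2].round(2))
print(arm.state())
E
```

```text
scene [ 1.321 -0.773  0.902] [-0.55  0.57 -0.6 ]
top [ 0.234 -0.025  1.711] [ 0.21 -0.   -0.98]
wrist [0.096 0.647 0.385] [ 0.25 -0.07 -0.97]
{'time': 0.15, 'q': array([ 1.13390964e+00,  2.45676738e-01,  1.55867703e+00,  2.91176227e-05,
        1.33868736e+00, -1.74076809e-01]), 'joint_velocities': array([-3.07598053e-04, -2.76732458e-03, -2.36805331e-03,  9.50438343e-05,
        2.89681972e-04,  2.80633838e-04]), 'tau': array([ 1.66910394e-05, -4.16269004e+01, -3.14980209e+01,  6.85293088e-02,
        3.16471222e-02, -9.24219080e-05]), 'ee_pos': array([0.16877929, 0.62754848, 0.40381413]), 'orientation': array([ 0.56074535, -0.43040141,  0.56166313,  0.42994629]), 'ft_force': array([-0.0749898 ,  0.28673499,  0.13141114]), 'moment': array([ 0.00751243,  0.01313384, -0.00835982]), 'finger_gap': 0.9967863967246399}
```

View pics/scene0.png

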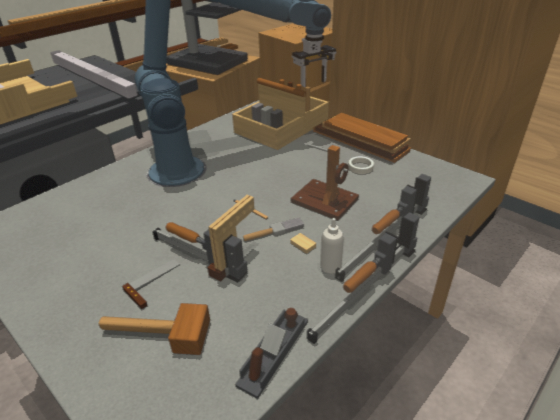

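View pics/top0.png

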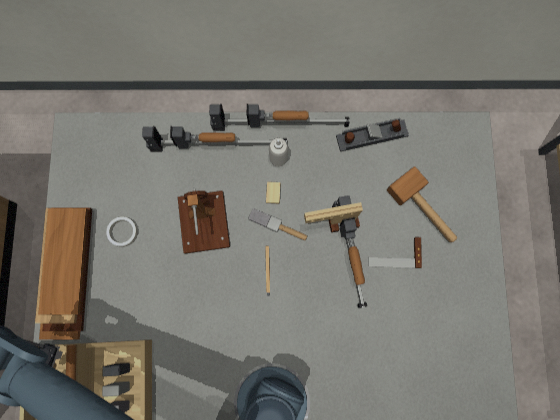

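View pics/wrist0.png

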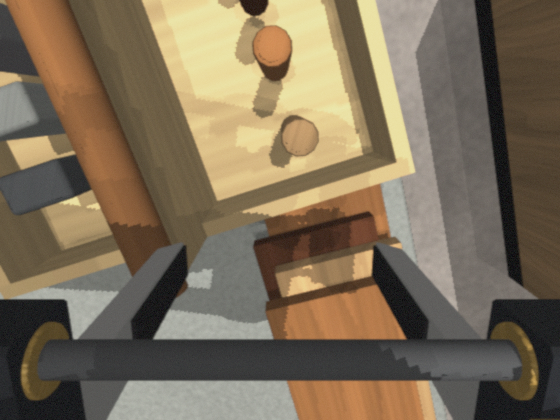

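Run:
```python
from h import *
crop('top0',290,170,390,320,5,'t1'); crop('top0',160,170,260,260,6,'t2'); crop('scene0',140,180,260,300,5,'s1');crop('scene0',280,130,380,220,6,'s2')
```

```text
(no output)
```

View pics/t1.png

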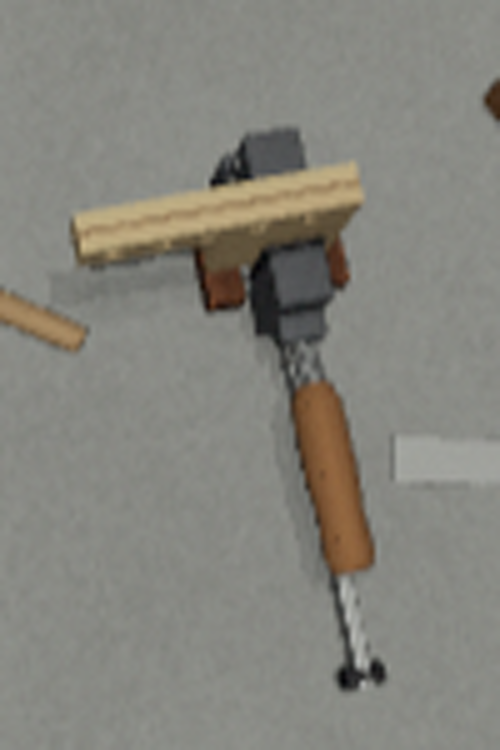

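View pics/t2.png

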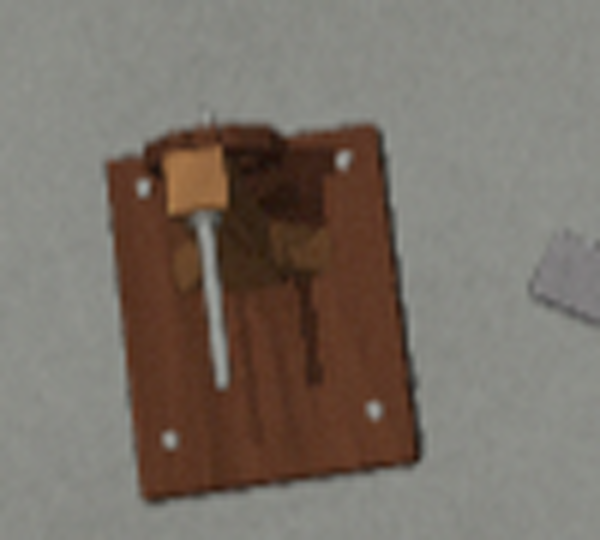

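View pics/s1.png

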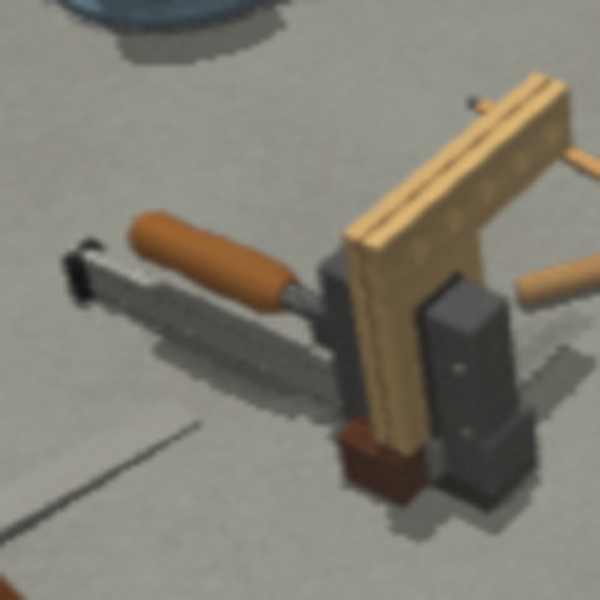

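View pics/s2.png

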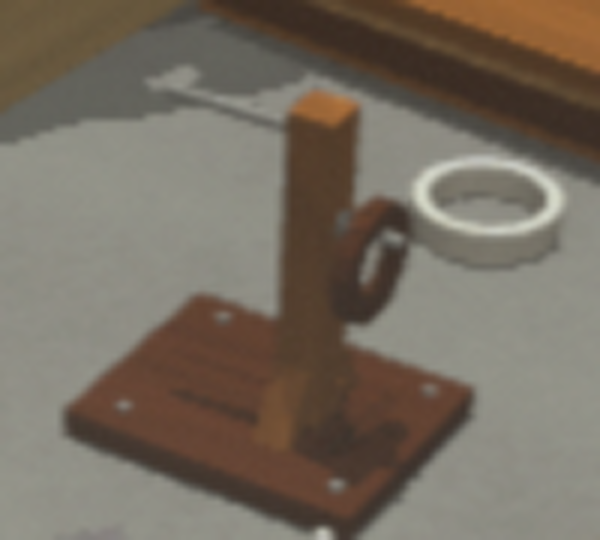

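Run:
```python
from h import *
from scipy.optimize import least_squares
T=load('top0');S=load('scene0')
cv=lambda L,s,o:(np.array(L,float)+.5)/s-.5+np.array(o)
def fit(loc,tp,sc,x0,zfree=False):
    loc=np.array(loc,float)
    def W(p):
        c,s=np.cos(p[2]),np.sin(p[2]); return np.c_[p[0]+c*loc[:,0]-s*loc[:,1],p[1]+s*loc[:,0]+c*loc[:,1],loc[:,2]]
    f=lambda p:np.r_[(proj(T,W(p))-tp).ravel(),(proj(S,W(p))-sc).ravel()]
    r=least_squares(f,x0); print(r.x.round(4),np.degrees(r.x[2]).round(2)); print(r.fun.reshape(-1,2).round(1).tolist()); return r.x,W(r.x)
b=fit([(.012,.13,.184),(.012,-.04,.184),(-.012,-.04,.184),(-.012,.13,.184)],
 cv([(72,215),(357,162),(360,188),(80,240)],5,(290,170)),cv([(570,85),(380,247),(345,235),(535,73)],5,(140,180)),[.6,-.2,.15])
p=fit([(-.1,0,.2),(-.015,0,.2)],cv([(222,387),(205,213)],6,(160,170)),cv([(152,82),(287,127)],6,(280,130)),[.6,.2,.1])
print(p[1])
# base corners
u=fit([(.07,.075,.02),(.07,-.075,.02),(-.12,-.075,.02),(-.12,.075,.02)],cv([(107,160),(380,125),(418,462),(147,500)],6,(160,170)),cv([(200,295),(470,395),(345,530),(68,420)],6,(280,130))[[3,0,1,2]] if 0 else cv([(472,395),(350,520),(68,415),(200,295)],6,(280,130)),[.6,.2,.1])
h=fit([(-.059,0,.075),(.059,0,.075)],cv([(352,568),(315,387)],5,(290,170)),cv([(145,232),(278,288)],5,(140,180)),[.5,-.2,.15])
from scipy.spatial.transform import Rotation as Ro
q=arm.state()['orientation'];print(Ro.from_quat(np.r_[q[1:],q[0]]).as_matrix().round(3))
```

```text
[ 0.5699 -0.2274  0.1864] 10.68
[[-0.0, -0.9], [-0.7, -0.9], [0.5, 1.7], [0.0, 2.0], [0.4, 0.5], [0.3, 1.0], [0.1, 0.3], [0.5, 0.5]]
[0.586  0.2257 0.127 ] 7.28
[[0.4, 0.8], [0.5, 1.3], [1.4, 1.0], [1.0, 0.5]]
[[0.48683966 0.21300862 0.2       ]
 [0.57115499 0.22377551 0.2       ]]
[0.5883 0.2257 0.1388] 7.95
[[-0.0, -0.4], [-0.2, -0.9], [0.5, -0.3], [-0.7, -0.1], [0.6, -0.9], [-0.3, 0.4], [-1.4, -0.7], [-0.4, -0.5]]
[ 0.4105 -0.2612  0.1605] 9.2
[[-0.2, 1.3], [-0.2, -0.2], [-0.9, -0.5], [1.4, 2.0]]
[[-0.001 -0.966  0.26 ]
 [-0.001  0.26   0.966]
 [-1.     0.    -0.001]]
```

```bash
python3 -m crank '[{"dp":[20,-20,20],"rotation":[0,0,0],"fingers":0},{"dp":[24,-29,20],"rotation":[0,0,0],"fingers":0},{"dp":[24,-29,20],"rotation":[0,0,0],"fingers":0},{"dp":[24,-29,6],"rotation":[0,0,0],"fingers":0},{"dp":[24,-29,0],"rotation":[0,0,0],"fingers":0},{"dp":[24,-29,0],"rotation":[0,0,0],"fingers":0},{"dp":[24,-29,0],"rotation":[0,0,0],"fingers":0},{"dp":[24,-29,0],"rotation":[0,0,0],"fingers":0},{"dp":[24,-29,0],"rotation":[0,0,5],"fingers":0},{"dp":[24,-29,0],"rotation":[0,0,5],"fingers":0},{"dp":[24,-29,0],"rotation":[0,0,5],"fingers":0},{"dp":[24,-29,0],"rotation":[0,0,5],"fingers":0},{"dp":[24,-29,0],"rotation":[0,0,5.7],"fingers":0},{"dp":[24,-29,0],"rotation":[0,0,0],"fingers":0},{"dp":[0,-10,0],"rotation":[0,0,0],"fingers":0},{"dp":[0,0,0],"rotation":[0,0,0],"fingers":0}]'
python3 - <<'E'
from h import *
c=snap('wrist','w1');snap('top','top1'); print(arm.state()['q'].round(3))
print(proj(c,[(.487,.213,.2),(.571,.2238,.2)]))
E
```

```text
time: 1.75
ee_pos: [0.501, 0.2197, 0.4702]
orientation: [0.452, -0.543, 0.452, 0.544]
ft_force: [0.7, 0.3, 0.1]
finger_gap: 1.002
[ 0.209 -0.047  1.751  0.     1.437 -1.548]
[[272.90651377 199.75014384]
 [267.12919214 310.86933372]]
```

View pics/w1.png

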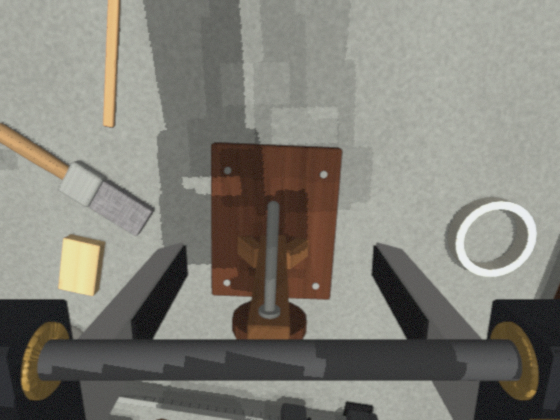

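Run:
```python
from h import *
crop('w1',205,135,345,345,2.8,'w1c')
```

```text
(no output)
```

View pics/w1c.png

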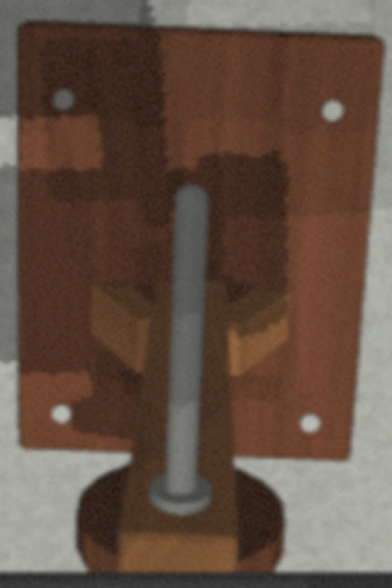

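Run:
```python
from h import *
from scipy.optimize import least_squares
T=load('top0');S=load('scene0');w=load('w1')
cv=lambda L,s,o:(np.array(L,float)+.5)/s-.5+np.array(o)
t=ray(w,cv([(192,184)],2.8,(205,135))[0],.2);r=ray(w,cv([(181,493)],2.8,(205,135))[0],.2);print(t,r,np.degrees(np.arctan2(*(r-t)[[1,0]])))
loc=np.array([(.07,.075,.02),(.07,-.075,.02),(-.12,-.075,.02),(-.12,.075,.02),(-.1,0,.2),(-.012,0,.2)])
wp=cv([(350,458),(20,447),(20,25),(382,38),(192,184),(181,493)],2.8,(205,135))
tp=np.r_[cv([(107,160),(380,125),(418,462),(147,500)],6,(160,170)),cv([(222,387),(205,217)],6,(160,170))]
sp=np.r_[cv([(472,395),(350,520),(68,415),(200,295)],6,(280,130)),cv([(152,82),(285,126)],6,(280,130))]
def W(p):
    c,s=np.cos(p[2]),np.sin(p[2]); return np.c_[p[0]+c*loc[:,0]-s*loc[:,1],p[1]+s*loc[:,0]+c*loc[:,1],loc[:,2]]
for ww in (0,1):
    f=lambda p:np.r_[(proj(w,W(p))-wp).ravel(),ww*(proj(T,W(p))-tp).ravel(),ww*(proj(S,W(p))-sp).ravel()]
    q=least_squares(f,[.587,.225,.13],loss='soft_l1');print(q.x,np.degrees(q.x[2]),W(q.x)[4]);print(f(q.x).reshape(3,6,2).round(1).tolist())
```

```text
[0.48740169 0.21331088 0.2       ] [0.57060803 0.2253783  0.2       ] 8.252071934197827
[0.58566018 0.22760874 0.14428834] 8.26711308129166 [0.48669933 0.21322992 0.2       ]
[[[0.7, 1.3], [-0.6, 1.1], [-1.9, -1.1], [1.6, -0.6], [0.1, -1.0], [-0.1, 3.9]], [[-0.0, 0.0], [-0.0, -0.0], [0.0, 0.0], [-0.0, 0.0], [0.0, 0.0], [-0.0, -0.0]], [[0.0, -0.0], [-0.0, -0.0], [-0.0, -0.0], [-0.0, -0.0], [0.0, 0.0], [0.0, 0.0]]]
[0.58587262 0.22741377 0.14261914] 8.171474677324996 [0.48688791 0.21320016 0.2       ]
[[[0.5, 1.5], [-0.9, 1.1], [-1.9, -1.1], [1.5, -0.4], [-0.0, -0.7], [-0.4, 4.1]], [[-0.6, 0.4], [-0.8, -0.2], [0.1, 0.3], [-1.1, 0.7], [0.4, 0.8], [-0.2, -0.3]], [[0.3, -1.4], [-0.5, -0.2], [-1.6, -1.1], [-0.8, -0.9], [1.5, 1.0], [2.4, 0.8]]]
```

```bash
python3 -m crank '[{"dp":[-6,-30,0],"rotation":[0,0,0],"fingers":0},{"dp":[-8,-40,0],"rotation":[0,0,0],"fingers":0},{"dp":[-8,-40,0],"rotation":[0,0,0],"fingers":0},{"dp":[-8,-40,0],"rotation":[0,0,0],"fingers":0},{"dp":[-8,-40,0],"rotation":[0,0,0],"fingers":0},{"dp":[-8,-40,0],"rotation":[0,0,0],"fingers":0},{"dp":[-8,-40,0],"rotation":[0,0,0],"fingers":0},{"dp":[-8,-40,0],"rotation":[0,0,0],"fingers":0},{"dp":[-8,-40,0],"rotation":[0,0,0],"fingers":0},{"dp":[-8,-40,0],"rotation":[0,0,0],"fingers":0},{"dp":[-8,-40,0],"rotation":[0,0,0],"fingers":0},{"dp":[-5,-30,0],"rotation":[0,0,0],"fingers":0},{"dp":[0,-19,0],"rotation":[0,0,0],"fingers":0},{"dp":[0,0,0],"rotation":[0,0,0],"fingers":0}]'
python3 - <<'E'
from h import *
c=snap('wrist','w2'); print(arm.state()['q'].round(3))
print(proj(c,[(.352,-.27,.075),(.468,-.2485,.075)]+[(.5699+np.cos(.186)*x-np.sin(.186)*y,-.2274+np.sin(.186)*x+np.cos(.186)*y,.184) for x in(-.012,.012) for y in(-.04,.13)]).round(1))
E
```

```text
time: 3.25
ee_pos: [0.4102, -0.2589, 0.4706]
orientation: [0.452, -0.544, 0.452, 0.544]
ft_force: [-1.0, 0.5, -0.1]
finger_gap: 0.999
[-7.960e-01 -2.050e-01  1.895e+00  1.000e-03  1.453e+00 -2.553e+00]
[[278.7 125. ]
 [278.6 239.6]
 [233.1 387.5]
 [436.3 387.2]
 [234.1 411.2]
 [433.3 411. ]]
```

View pics/w2.png

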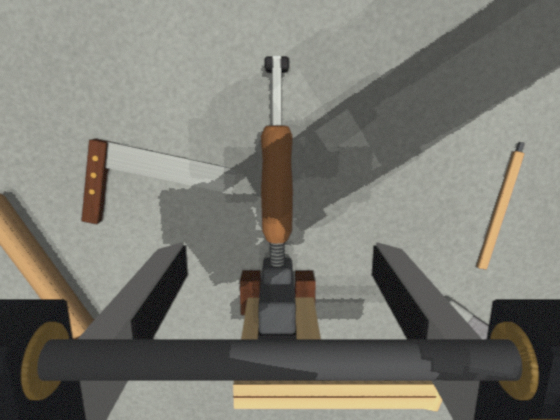

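```bash
python3 -m crank '[{"dp":[0,-1,-20],"rotation":[0,0,0],"fingers":0.2},{"dp":[0,0,-35],"rotation":[0,0,0],"fingers":0.2},{"dp":[0,0,-35],"rotation":[0,0,0],"fingers":0.2},{"dp":[0,0,-35],"rotation":[0,0,0],"fingers":0.2},{"dp":[0,0,-35],"rotation":[0,0,0],"fingers":0.2},{"dp":[0,0,-35],"rotation":[0,0,0],"fingers":0.2},{"dp":[0,0,-17],"rotation":[0,0,0],"fingers":0.2},{"dp":[0,0,0],"rotation":[0,0,0],"fingers":0.2},{"dp":[0,0,0],"rotation":[0,0,0],"fingers":1},{"dp":[0,0,0],"rotation":[0,0,0],"fingers":1},{"dp":[0,0,0],"rotation":[0,0,0],"fingers":1},{"dp":[0,0,0],"rotation":[0,0,0],"fingers":1},{"dp":[0,0,0],"rotation":[0,0,0],"fingers":1},{"dp":[0,0,0],"rotation":[0,0,0],"fingers":1},{"dp":[0,0,0],"rotation":[0,0,0],"fingers":1},{"dp":[0,0,0],"rotation":[0,0,0],"fingers":1}]' 30
```

```text
time: 4.9
ee_pos: [0.4101, -0.2606, 0.2593]
orientation: [-0.451, 0.546, -0.452, -0.542]
ft_force: [1.6, -6.7, -3.6]
finger_gap: 0.336
```

```bash
python3 -m crank '[{"dp":[-3,-0.5,0],"rotation":[0,0,0],"fingers":1},{"dp":[-5,-1,0],"rotation":[0,0,0],"fingers":1},{"dp":[-7,-1.3,0],"rotation":[0,0,0],"fingers":1},{"dp":[-7,-1.3,0],"rotation":[0,0,0],"fingers":1},{"dp":[-7,-1.3,0],"rotation":[0,0,0],"fingers":1},{"dp":[-7,-1.3,0],"rotation":[0,0,0],"fingers":1},{"dp":[-7,-1.3,0],"rotation":[0,0,0],"fingers":1},{"dp":[-5,-1,0],"rotation":[0,0,0],"fingers":1},{"dp":[-3,-0.5,0],"rotation":[0,0,0],"fingers":1},{"dp":[0,0,0],"rotation":[0,0,0],"fingers":1},{"dp":[0,0,0],"rotation":[0,0,0],"fingers":1}]'
python3 - <<'E'
from h import *
c=snap('wrist','w3');snap('scene','scene3'); print(arm.state()['q'].round(3))
E
```

```text
time: 6.0
ee_pos: [0.3591, -0.2701, 0.2593]
orientation: [-0.451, 0.546, -0.452, -0.542]
ft_force: [2.8, -7.6, -6.2]
finger_gap: 0.335
[-8.980e-01 -3.900e-02  2.158e+00 -1.000e-03  1.017e+00 -2.653e+00]
```

View pics/scene3.png

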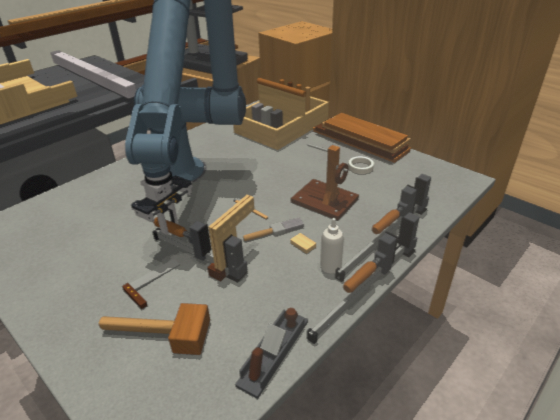

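```bash
python3 -m crank '[{"dp":[0,0,0],"rotation":[0,0,0],"fingers":0.3},{"dp":[0,0,0],"rotation":[0,0,0],"fingers":0.3},{"dp":[0,0,0],"rotation":[0,0,0],"fingers":0.3},{"dp":[0,0,0],"rotation":[0,0,0],"fingers":0.3},{"dp":[0,0,20],"rotation":[0,0,0],"fingers":0.3},{"dp":[0,0,35],"rotation":[0,0,0],"fingers":0.3},{"dp":[0,0,40],"rotation":[0,0,0],"fingers":0},{"dp":[0,0,40],"rotation":[0,0,0],"fingers":0},{"dp":[0,0,35],"rotation":[0,0,0],"fingers":0},{"dp":[0,0,20],"rotation":[0,0,0],"fingers":0}]'
python3 -m crank '[{"dp":[19,4,0],"rotation":[0,0,-7.5],"fingers":0},{"dp":[20,4,0],"rotation":[0,0,-7.5],"fingers":0},{"dp":[20,4,0],"rotation":[0,0,-7.5],"fingers":0},{"dp":[20,4,0],"rotation":[0,0,-7.5],"fingers":0},{"dp":[20,4,0],"rotation":[0,0,-7.5],"fingers":0},{"dp":[20,4,0],"rotation":[0,0,-7.5],"fingers":0},{"dp":[20,4,0],"rotation":[0,0,-7.5],"fingers":0},{"dp":[20,4,0],"rotation":[0,0,-7.5],"fingers":0},{"dp":[20,4,0],"rotation":[0,0,-7.5],"fingers":0},{"dp":[20,4,0],"rotation":[0,0,-7.5],"fingers":0},{"dp":[12,1,0],"rotation":[0,0,-7.5],"fingers":0},{"dp":[0,0,0],"rotation":[0,0,-7.5],"fingers":0},{"dp":[0,0,0],"rotation":[0,0,0],"fingers":0},{"dp":[0,0,0],"rotation":[0,0,0],"fingers":0}]'
python3 - <<'E'
from h import *
from scipy.spatial.transform import Rotation as Ro
c=snap('wrist','w4');s=arm.state();q=s['orientation'];print(Ro.from_quat(np.r_[q[1:],q[0]]).as_matrix().round(3),s['q'].round(2))
print(proj(c,[(.5699+np.cos(.186)*x-np.sin(.186)*y,-.2274+np.sin(.186)*x+np.cos(.186)*y,.184) for x in(-.012,.012) for y in(-.04,-.002,.13)]).round(1))
E
```

```text
time: 7.1
ee_pos: [0.359, -0.2688, 0.4521]
orientation: [-0.451, 0.546, -0.452, -0.543]
ft_force: [1.3, 0.6, -0.0]
finger_gap: 0.982
time: 8.5
ee_pos: [0.5697, -0.2277, 0.4484]
orientation: [0.704, -0.066, 0.704, 0.067]
ft_force: [-0.8, 0.0, -0.1]
finger_gap: 0.999
[[-0.    -0.187  0.982]
 [ 0.     0.982  0.187]
 [-1.     0.    -0.   ]] [-0.56  0.13  1.61 -0.    1.4  -0.75]
[[263.7 276.2]
 [263.2 224.7]
 [261.2  10.8]
 [297.7 276.3]
 [298.5 224.8]
 [301.9  10.8]]
```

View pics/w4.png

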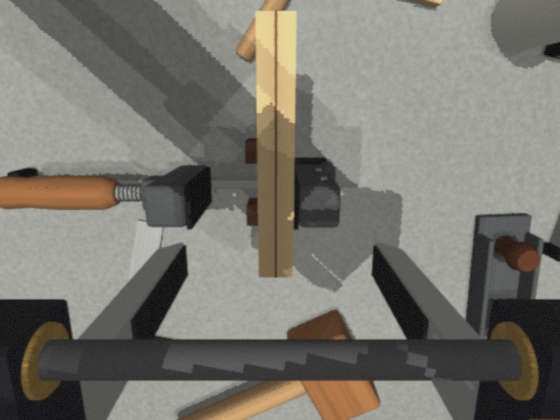

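```bash
python3 -m crank '[{"dp":[-2,-2.5,-10],"rotation":[0,0,0],"fingers":0},{"dp":[0,0,-25],"rotation":[0,0,0],"fingers":0},{"dp":[0,0,-25],"rotation":[0,0,0],"fingers":0},{"dp":[0,0,-20],"rotation":[0,0,0],"fingers":0.2},{"dp":[0,0,-15],"rotation":[0,0,0],"fingers":0.3},{"dp":[0,0,-7],"rotation":[0,0,0],"fingers":0.4},{"dp":[0,0,0],"rotation":[0,0,0],"fingers":0.5},{"dp":[0,0,0],"rotation":[0,0,0],"fingers":0.5},{"dp":[0,0,0],"rotation":[0,0,0],"fingers":0.6},{"dp":[0,0,0],"rotation":[0,0,0],"fingers":0.6},{"dp":[0,0,0],"rotation":[0,0,0],"fingers":0.6}]' 40
python3 - <<'E'
from h import *
c=snap('wrist','w5');s=arm.state();print(s['finger_gap'])
E
```

```text
time: 9.65
ee_pos: [0.568, -0.2303, 0.3474]
orientation: [0.704, -0.066, 0.704, 0.065]
ft_force: [-0.2, -0.1, 0.7]
finger_gap: 0.406
0.39994192887834856
```

View pics/w5.png

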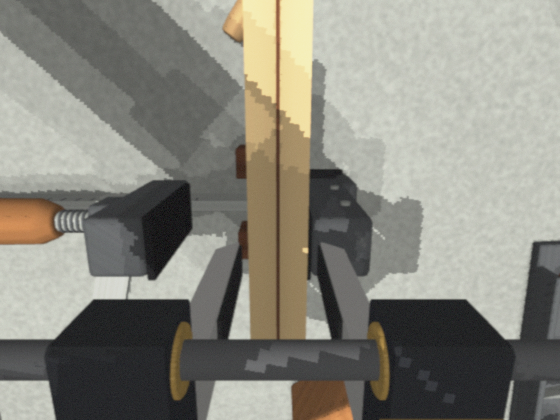

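```bash
python3 -m crank '[{"dp":[-1,0,0],"rotation":[0,0,0],"fingers":0.65},{"dp":[0,0,0],"rotation":[0,0,0],"fingers":0.68},{"dp":[0,0,0],"rotation":[0,0,0],"fingers":0.7},{"dp":[0,0,0],"rotation":[0,0,0],"fingers":0.72},{"dp":[0,0,0],"rotation":[0,0,0],"fingers":0.74},{"dp":[0,0,0],"rotation":[0,0,0],"fingers":0.76},{"dp":[0,0,0],"rotation":[0,0,0],"fingers":0.8},{"dp":[0,0,0],"rotation":[0,0,0],"fingers":1},{"dp":[0,0,0],"rotation":[0,0,0],"fingers":1},{"dp":[0,0,0],"rotation":[0,0,0],"fingers":1},{"dp":[0,0,0],"rotation":[0,0,0],"fingers":1}]' 50
python3 - <<'E'
from h import *
c=snap('wrist','w6');s=snap('scene','scene6')
E
```

```text
time: 10.8
ee_pos: [0.5669, -0.2303, 0.3467]
orientation: [0.704, -0.066, 0.704, 0.066]
ft_force: [1.6, -0.5, 0.2]
finger_gap: 0.251
```

View pics/w6.png

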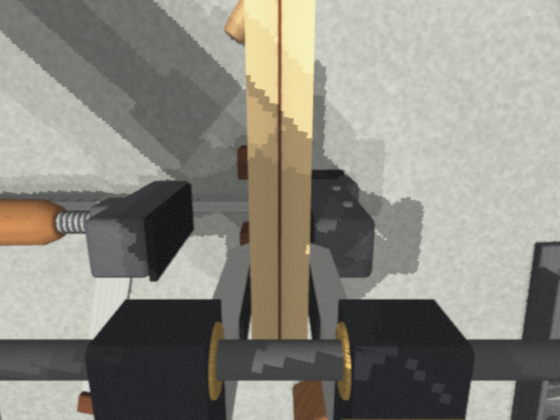

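```bash
python3 -m crank '[{"dp":[0,0,2],"rotation":[0,0,0],"fingers":1},{"dp":[0,0,4],"rotation":[0,0,0],"fingers":1},{"dp":[0,0,8],"rotation":[0,0,0],"fingers":1},{"dp":[0,0,12],"rotation":[0,0,0],"fingers":1},{"dp":[0,0,15],"rotation":[0,0,0],"fingers":1},{"dp":[0,0,15],"rotation":[0,0,0],"fingers":1},{"dp":[0,0,15],"rotation":[0,0,0],"fingers":1},{"dp":[0,0,15],"rotation":[0,0,0],"fingers":1},{"dp":[0,0,15],"rotation":[0,0,0],"fingers":1},{"dp":[0,0,11],"rotation":[0,0,0],"fingers":1},{"dp":[0,0,6],"rotation":[0,0,0],"fingers":1},{"dp":[0,0,2],"rotation":[0,0,0],"fingers":1},{"dp":[0,0,0],"rotation":[0,0,0],"fingers":1}]'
python3 - <<'E'
from h import *
c=snap('wrist','w7');s=snap('scene','scene7')
E
```

```text
time: 12.2
ee_pos: [0.5668, -0.2303, 0.4664]
orientation: [0.704, -0.065, 0.704, 0.066]
ft_force: [-0.2, -0.5, -3.2]
finger_gap: 0.25
```

View pics/w7.png

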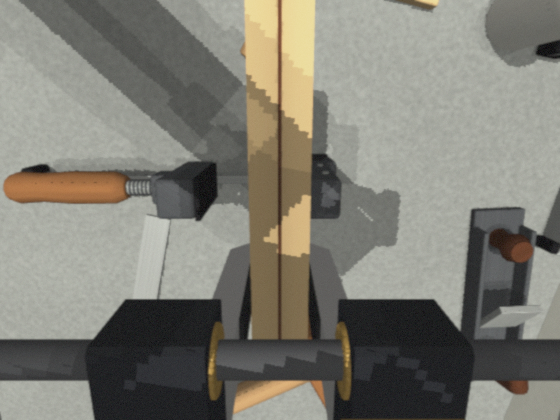

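View pics/scene7.png

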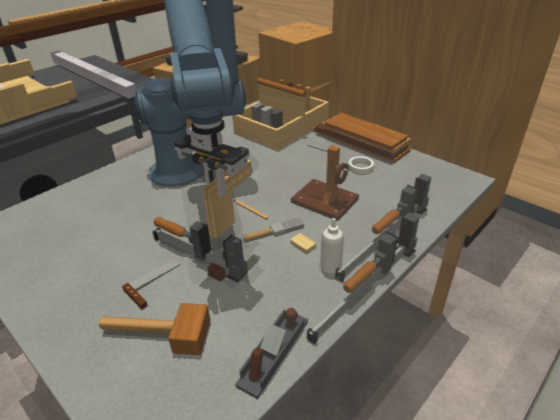

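```bash
python3 -m crank '[{"dp":[-5,15,0],"rotation":[0,0,0],"fingers":1},{"dp":[-9,27,0],"rotation":[0,0,0],"fingers":1},{"dp":[-9,30,0],"rotation":[0,0,0],"fingers":1},{"dp":[-9,30,0],"rotation":[0,0,0],"fingers":1},{"dp":[-9,30,0],"rotation":[0,0,-0.5],"fingers":1},{"dp":[-9,30,0],"rotation":[0,0,-0.5],"fingers":1},{"dp":[-9,30,0],"rotation":[0,0,-0.5],"fingers":1},{"dp":[-9,30,0],"rotation":[0,0,-0.5],"fingers":1},{"dp":[-9,30,0],"rotation":[0,0,-0.6],"fingers":1},{"dp":[-9,30,0],"rotation":[0,0,0],"fingers":1},{"dp":[-9,30,0],"rotation":[0,0,0],"fingers":1},{"dp":[-9,30,0],"rotation":[0,0,0],"fingers":1},{"dp":[-9,28,0],"rotation":[0,0,0],"fingers":1},{"dp":[-8,23,0],"rotation":[0,0,0],"fingers":1},{"dp":[-3,15,0],"rotation":[0,0,0],"fingers":1},{"dp":[-2,7,0],"rotation":[0,0,0],"fingers":1},{"dp":[0,0,0],"rotation":[0,0,0],"fingers":1},{"dp":[0,0,0],"rotation":[0,0,0],"fingers":1}]'
python3 -m crank '[{"dp":[0,0,-10],"rotation":[0,0,0],"fingers":1},{"dp":[0,0,-20],"rotation":[0,0,0],"fingers":1},{"dp":[0,0,-20],"rotation":[0,0,0],"fingers":1},{"dp":[0,0,-20],"rotation":[0,0,0],"fingers":1},{"dp":[0,0,-10],"rotation":[0,0,0],"fingers":1},{"dp":[0,0,-2],"rotation":[0,0,0],"fingers":1},{"dp":[0,0,0],"rotation":[0,0,0],"fingers":1},{"dp":[0,0,0],"rotation":[0,0,0],"fingers":1}]'
cat > chk.py <<'E'
from h import *
from scipy.spatial.transform import Rotation as Ro
import sys
k=sys.argv[1]
s=arm.state();q=s['orientation'];R=Ro.from_quat(np.r_[q[1:],q[0]]).as_matrix();p=s['ee_pos']
print(p.round(4),R.round(3).tolist(),s['ft_force'].round(1),s['moment'].round(2))
hole=p+R@[.1847,.0218,0]
t=np.array([.487,.2132,.2]);a=np.radians(8.2);d=np.array([np.cos(a),np.sin(a),0]);n=np.array([-d[1],d[0],0])
e=hole-t;print('hole rel tip along',e@d*1e3,'lat',e@n*1e3,'z',e[2]*1e3,'yaw',np.degrees(np.arctan2(R[1,2],R[0,2])))
for nm in('scene','wrist','top'):
    c=snap(nm,nm[0]+'_'+k); print(nm,'hole',proj(c,[hole]).round(1).tolist(),'tip',proj(c,[t]).round(1).tolist())
E
python3 chk.py a
python3 - <<'E'
from h import *
crop('s_a',220,100,380,220,5,'s_ac');crop('t_a',120,140,260,260,5,'t_ac')
E
```

```text
time: 14.1
ee_pos: [0.4407, 0.1845, 0.4665]
orientation: [0.705, -0.05, 0.705, 0.049]
ft_force: [-0.3, 0.1, -2.7]
finger_gap: 0.253
time: 14.9
ee_pos: [0.4412, 0.1846, 0.3857]
orientation: [0.706, -0.049, 0.705, 0.05]
ft_force: [0.0, -0.3, -2.9]
finger_gap: 0.255
[0.4412 0.1846 0.3857] [[0.002, -0.14, 0.99], [0.0, 0.99, 0.14], [-1.0, 0.0, 0.002]] [ 0.  -0.3 -2.9] [-0.12  0.03 -0.  ]
hole rel tip along -48.93540025609194 lat 0.05140472727625101 z 1.037545223673969 yaw 8.02711996636138
scene hole [[294.1, 140.2]] tip [[306.4, 144.2]]
wrist hole [[280.8, 227.7]] tip [[386.6, 226.7]]
top hole [[198.8, 251.5]] tip [[197.0, 234.9]]
```

View pics/s_ac.png

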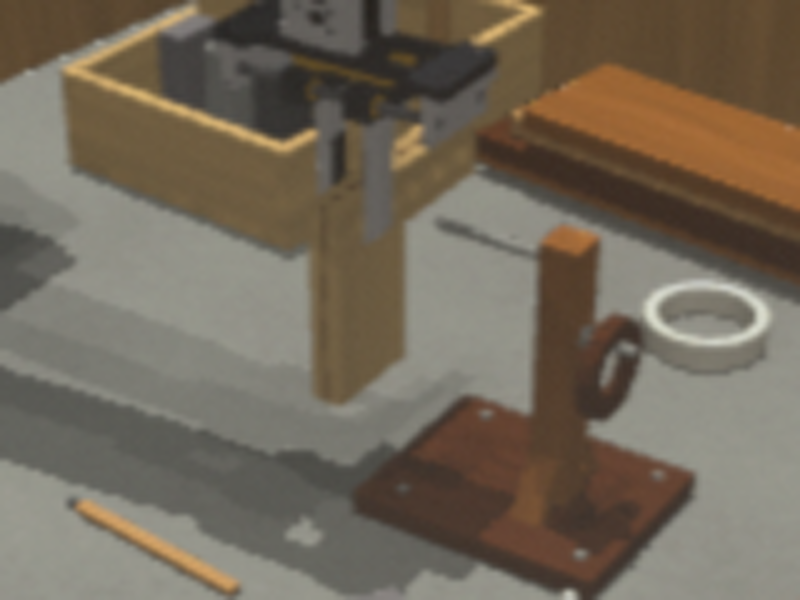

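View pics/t_ac.png

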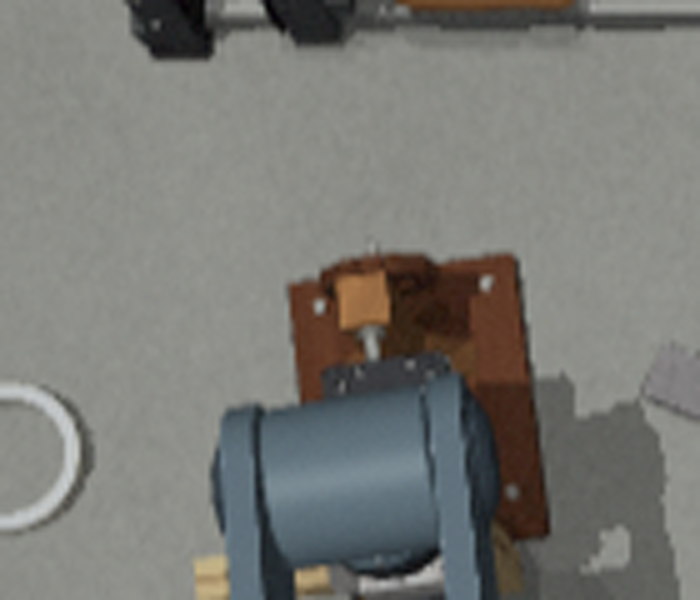

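View pics/w_a.png

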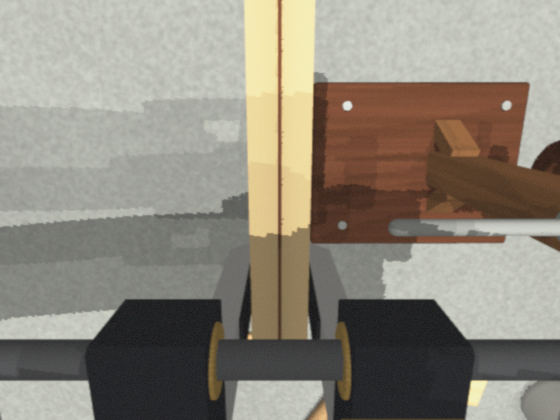

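Run:
```python
from h import *
from scipy.spatial.transform import Rotation as Ro
s=arm.state();q=s['orientation'];R=Ro.from_quat(np.r_[q[1:],q[0]]).as_matrix();p=s['ee_pos']
c=load('s_a')
# bracket (x,y,z)-> tool: x_t=.1847+(.128-z), y_t=y+.0023, z_t=x
B=lambda x,y,z:p+R@[.1847+.128-z,y+.0023,x]
im=cv2.resize(c['color'][110:200,265:345,::-1],None,fx=7,fy=7,interpolation=cv2.INTER_CUBIC)
raw=im.copy()
for P in [(.012,-.04,0),(-.012,-.04,0),(.012,.04,0),(.012,-.04,.15),(.012,.13,.15),(.012,.13,.106),(.012,.04,.106)]+[(.012,-.0105+.03*i,.128) for i in range(5)]:
    u=(proj(c,[B(*P)])[0]-[265,110]+.5)*7-.5; cv2.circle(im,tuple(int(v) for v in u),3,(0,0,255),-1); print(P,u.round())
cv2.imwrite('pics/ov.png',im);cv2.imwrite('pics/raw.png',raw)
```

```text
(0.012, -0.04, 0) [161. 502.]
(-0.012, -0.04, 0) [121. 488.]
(0.012, 0.04, 0) [251. 430.]
(0.012, -0.04, 0.15) [156. 230.]
(0.012, 0.13, 0.15) [350.  92.]
(0.012, 0.13, 0.106) [348. 172.]
(0.012, 0.04, 0.106) [251. 244.]
(0.012, -0.0105, 0.128) [192. 246.]
(0.012, 0.019499999999999997, 0.128) [228. 221.]
(0.012, 0.049499999999999995, 0.128) [262. 196.]
(0.012, 0.0795, 0.128) [295. 172.]
(0.012, 0.1095, 0.128) [327. 148.]
```

View pics/ov.png

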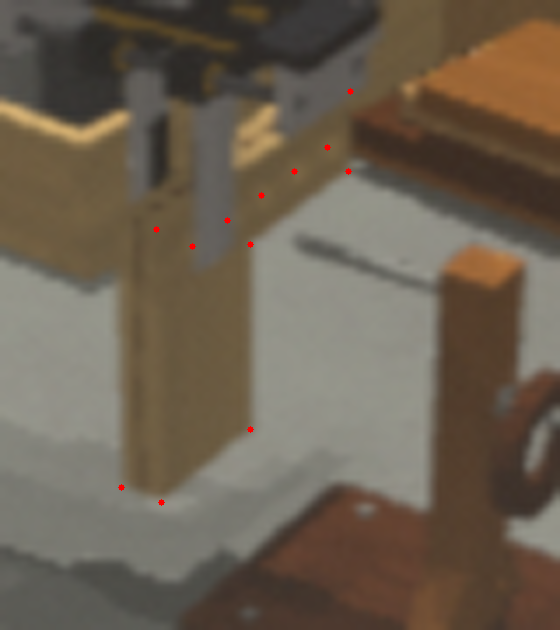

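View pics/raw.png

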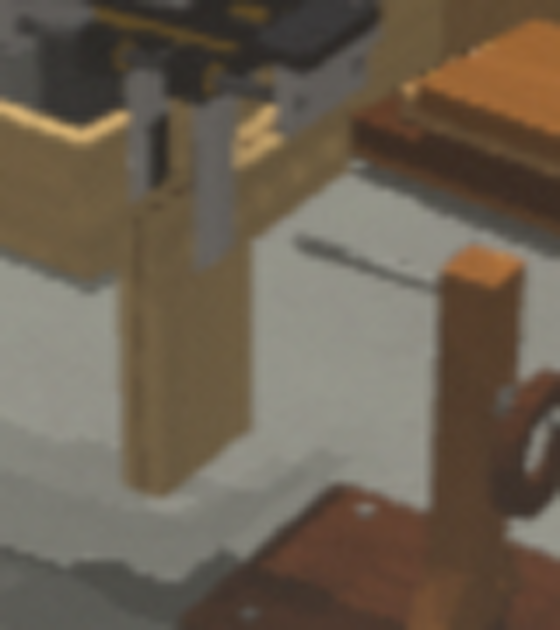

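```bash
python3 -m crank '[{"dp":[5,0.7,-1.5],"rotation":[0,0,0],"fingers":1},{"dp":[9.9,1.4,0],"rotation":[0,0,0.2],"fingers":1},{"dp":[9.9,1.4,0],"rotation":[0,0,0],"fingers":1},{"dp":[5,0.7,0],"rotation":[0,0,0],"fingers":1},{"dp":[2,0.3,0],"rotation":[0,0,0],"fingers":1},{"dp":[0,0,0],"rotation":[0,0,0],"fingers":1},{"dp":[0,0,0],"rotation":[0,0,0],"fingers":1}]'
python3 chk.py b
python3 - <<'E'
from h import *
crop('s_b',265,110,345,200,7,'s_bc')
E
```

```text
time: 15.75
ee_pos: [0.4726, 0.1892, 0.383]
orientation: [0.705, -0.051, 0.705, 0.051]
ft_force: [-0.2, 0.7, -3.2]
finger_gap: 0.253
[0.4726 0.1892 0.383 ] [[-0.0, -0.143, 0.99], [-0.0, 0.99, 0.143], [-1.0, 0.0, -0.0]] [-0.2  0.7 -3.2] [-0.1   0.03  0.02]
hole rel tip along -17.801666683274107 lat 0.09872972462224917 z -1.673440063790832 yaw 8.242348318116182
scene hole [[301.9, 143.3]] tip [[306.4, 144.2]]
wrist hole [[281.0, 227.7]] tip [[320.1, 229.0]]
top hole [[197.7, 241.0]] tip [[197.0, 234.9]]
```

View pics/s_bc.png

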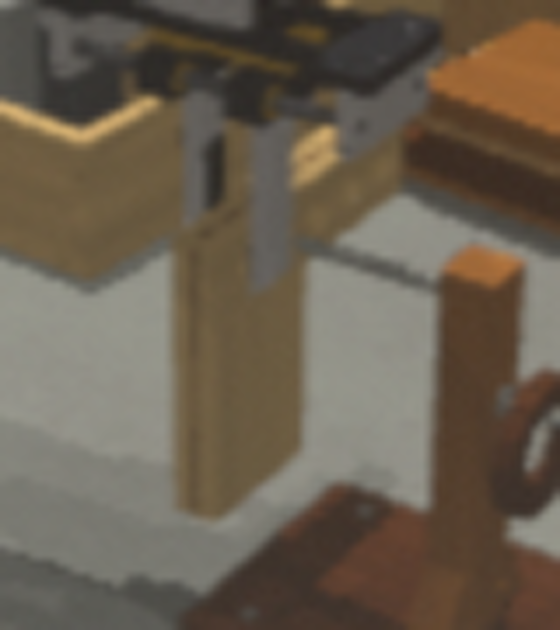

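View pics/w_b.png

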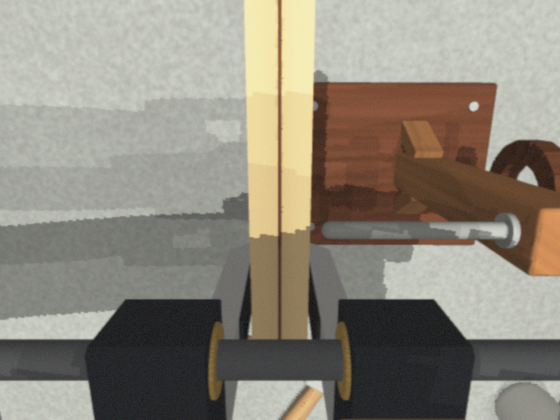

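```bash
python3 -m crank '[{"dp":[0,-0.7,1.2],"rotation":[0,0,0],"fingers":1},{"dp":[2,0.3,0],"rotation":[0,0,0],"fingers":1},{"dp":[2,0.3,0],"rotation":[0,0,0],"fingers":1},{"dp":[2,0.3,0],"rotation":[0,0,0],"fingers":1},{"dp":[2,0.3,0],"rotation":[0,0,0],"fingers":1},{"dp":[2,0.3,0],"rotation":[0,0,0],"fingers":1},{"dp":[0,0,0],"rotation":[0,0,0],"fingers":1}]'
python3 chk.py c
```

```text
time: 16.6
ee_pos: [0.4829, 0.19, 0.3843]
orientation: [0.705, -0.051, 0.705, 0.051]
ft_force: [-0.1, -0.7, -2.6]
finger_gap: 0.253
[0.4829 0.19   0.3843] [[-0.0, -0.143, 0.99], [0.0, 0.99, 0.143], [-1.0, 0.0, -0.0]] [-0.1 -0.7 -2.6] [-0.15  0.05  0.04]
hole rel tip along -7.3784649151804045 lat -0.5688398701295597 z -0.3684145140053774 yaw 8.238288654866237
scene hole [[304.4, 143.8]] tip [[306.4, 144.2]]
wrist hole [[281.2, 227.7]] tip [[297.3, 226.7]]
top hole [[197.5, 237.4]] tip [[197.0, 234.9]]
```

View pics/w_c.png

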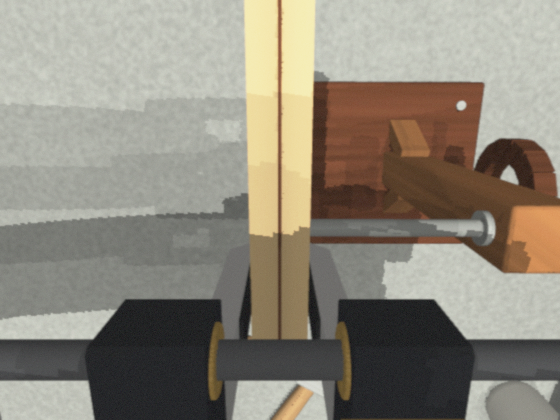

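```bash
python3 -m crank '[{"dp":[3,0.4,0],"rotation":[0,0,0],"fingers":1},{"dp":[3,0.4,0],"rotation":[0,0,0],"fingers":1},{"dp":[3,0.4,0],"rotation":[0,0,0],"fingers":1},{"dp":[3,0.4,0],"rotation":[0,0,0],"fingers":1},{"dp":[0,0,0],"rotation":[0,0,0],"fingers":1}]'
python3 -m crank '[{"dp":[4,0.6,0],"rotation":[0,0,0],"fingers":1},{"dp":[4,0.6,0],"rotation":[0,0,0],"fingers":1},{"dp":[4,0.6,0],"rotation":[0,0,0],"fingers":1},{"dp":[4,0.6,0],"rotation":[0,0,0],"fingers":1},{"dp":[0,0,0],"rotation":[0,0,0],"fingers":1}]'
python3 -m crank '[{"dp":[4,0.6,0],"rotation":[0,0,0],"fingers":1},{"dp":[4,0.6,0],"rotation":[0,0,0],"fingers":1},{"dp":[4,0.6,0],"rotation":[0,0,0],"fingers":1},{"dp":[4,0.6,0],"rotation":[0,0,0],"fingers":1},{"dp":[2,0.3,0],"rotation":[0,0,0],"fingers":1},{"dp":[0,0,0],"rotation":[0,0,0],"fingers":1}]'
python3 chk.py d
python3 - <<'E'
from h import *
crop('s_d',265,110,345,200,7,'s_dc')
E
```

```text
time: 17.25
ee_pos: [0.495, 0.1916, 0.3844]
orientation: [0.705, -0.051, 0.705, 0.051]
ft_force: [-0.2, -0.8, -2.8]
finger_gap: 0.249
time: 17.75
ee_pos: [0.5112, 0.194, 0.3844]
orientation: [0.705, -0.051, 0.705, 0.051]
ft_force: [-0.6, -0.1, -2.6]
finger_gap: 0.25
time: 18.35
ee_pos: [0.5289, 0.1967, 0.3843]
orientation: [0.705, -0.051, 0.705, 0.051]
ft_force: [-0.2, 0.1, -1.6]
finger_gap: 0.25
[0.5289 0.1967 0.3843] [[-0.0, -0.143, 0.99], [-0.0, 0.99, 0.143], [-1.0, -0.0, -0.0]] [-0.2  0.1 -1.6] [-0.13  0.02 -0.02]
hole rel tip along 39.126671056521005 lat -0.4984524726987376 z -0.3628484287370448 yaw 8.24194172800748
scene hole [[316.5, 147.5]] tip [[306.4, 144.2]]
wrist hole [[281.3, 227.7]] tip [[195.9, 226.9]]
top hole [[195.6, 221.7]] tip [[197.0, 234.9]]
```

View pics/w_d.png

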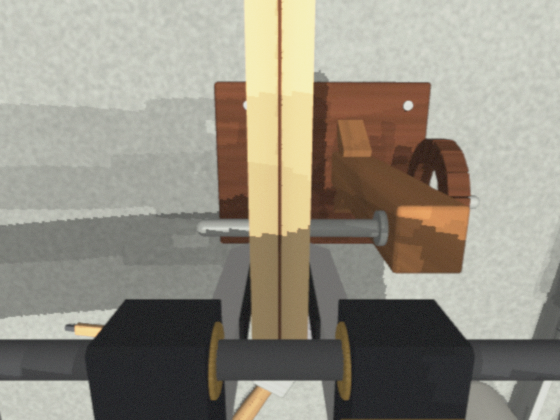

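View pics/s_dc.png

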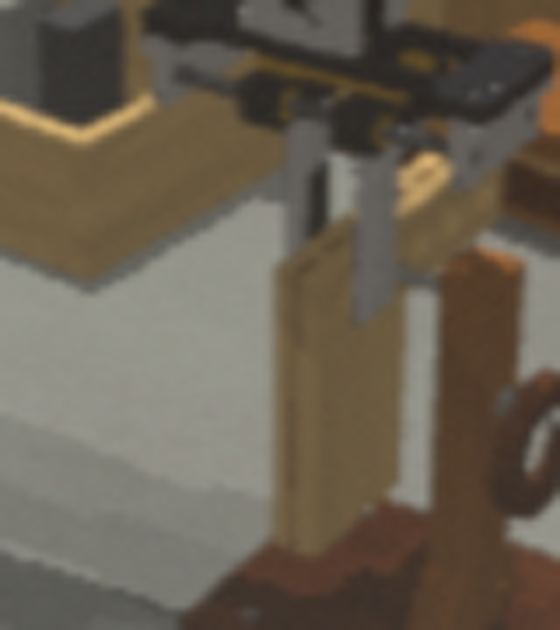

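```bash
for i in 1; do python3 -m crank '[{"dp":[0,0,-0.7],"rotation":[0,0,0],"fingers":1},{"dp":[0,0,-0.7],"rotation":[0,0,0],"fingers":1},{"dp":[0,0,-0.6],"rotation":[0,0,0],"fingers":1},{"dp":[0,0,0],"rotation":[0,0,0],"fingers":1},{"dp":[0,0,0],"rotation":[0,0,0],"fingers":1}]'; done
```

```text
time: 19.0
ee_pos: [0.5286, 0.1967, 0.3823]
orientation: [0.705, -0.051, 0.705, 0.051]
ft_force: [-0.1, -0.0, -2.7]
finger_gap: 0.252
```

```bash
python3 -m crank '[{"dp":[0,0,-0.6],"rotation":[0,0,0],"fingers":1},{"dp":[0,0,0],"rotation":[0,0,0],"fingers":1},{"dp":[0,0,0],"rotation":[0,0,0],"fingers":1}]'; python3 -m crank '[{"dp":[0,0,-0.6],"rotation":[0,0,0],"fingers":1},{"dp":[0,0,0],"rotation":[0,0,0],"fingers":1},{"dp":[0,0,0],"rotation":[0,0,0],"fingers":1}]'
```

```text
time: 19.3
ee_pos: [0.5287, 0.1967, 0.3817]
orientation: [0.705, -0.051, 0.705, 0.051]
ft_force: [0.2, -0.4, -3.1]
finger_gap: 0.253
time: 19.6
ee_pos: [0.5287, 0.1967, 0.3811]
orientation: [0.705, -0.051, 0.705, 0.051]
ft_force: [-0.1, -0.2, -2.3]
finger_gap: 0.253
```

```bash
python3 -m crank '[{"dp":[0,0,-0.6],"rotation":[0,0,0],"fingers":1},{"dp":[0,0,0],"rotation":[0,0,0],"fingers":1},{"dp":[0,0,0],"rotation":[0,0,0],"fingers":1}]'; python3 -m crank '[{"dp":[0,0,-0.6],"rotation":[0,0,0],"fingers":1},{"dp":[0,0,0],"rotation":[0,0,0],"fingers":1},{"dp":[0,0,0],"rotation":[0,0,0],"fingers":1}]'
```

```text
time: 19.9
ee_pos: [0.5287, 0.1967, 0.381]
orientation: [0.705, -0.051, 0.705, 0.051]
ft_force: [-1.6, -0.9, 1.4]
finger_gap: 0.254
time: 20.2
ee_pos: [0.5287, 0.1967, 0.3809]
orientation: [0.705, -0.051, 0.705, 0.051]
ft_force: [-3.9, -1.3, 6.6]
finger_gap: 0.251
```

```bash
python3 -m crank '[{"dp":[0,0,0.6],"rotation":[0,0,0],"fingers":1},{"dp":[0,0,0],"rotation":[0,0,0],"fingers":1},{"dp":[0,0,0],"rotation":[0,0,0],"fingers":0.74},{"dp":[0,0,0],"rotation":[0,0,0],"fingers":0.72},{"dp":[0,0,0],"rotation":[0,0,0],"fingers":0.7},{"dp":[0,0,0],"rotation":[0,0,0],"fingers":0.65},{"dp":[0,0,0],"rotation":[0,0,0],"fingers":0.6},{"dp":[0,0,0],"rotation":[0,0,0],"fingers":0.55},{"dp":[0,0,0],"rotation":[0,0,0],"fingers":0.55},{"dp":[0,0,0],"rotation":[0,0,0],"fingers":0.55},{"dp":[0,0,0],"rotation":[0,0,0],"fingers":0.55}]'
python3 chk.py e
python3 - <<'E'
from h import *
crop('s_e',265,110,345,200,7,'s_ec')
E
```

```text
time: 21.3
ee_pos: [0.5286, 0.1967, 0.3806]
orientation: [0.705, -0.051, 0.705, 0.051]
ft_force: [-0.4, -0.2, -0.3]
finger_gap: 0.449
[0.5286 0.1967 0.3806] [[0.0, -0.143, 0.99], [-0.0, 0.99, 0.143], [-1.0, -0.0, 0.0]] [-0.4 -0.2 -0.3] [-0.09  0.03  0.01]
hole rel tip along 38.86709832695972 lat -0.4658663229412966 z -4.12579132141161 yaw 8.24384146278578
scene hole [[316.4, 148.5]] tip [[306.4, 144.2]]
wrist hole [[280.8, 227.6]] tip [[194.2, 229.4]]
top hole [[195.8, 222.0]] tip [[197.0, 234.9]]
```

View pics/w_e.png

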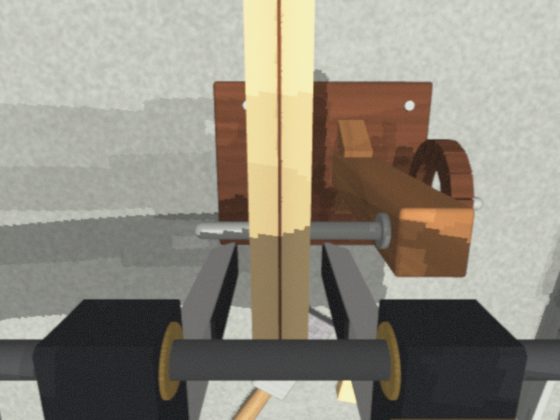

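View pics/s_ec.png

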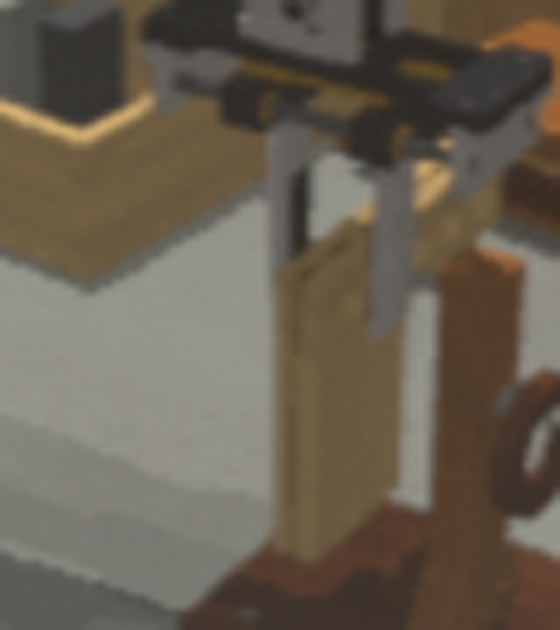

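Released, hanging level, both fingers clear. Retract upwards, then away.

```bash
python3 -m crank '[{"dp":[0,0,5],"rotation":[0,0,0],"fingers":0.55},{"dp":[0,0,10],"rotation":[0,0,0],"fingers":0.55},{"dp":[0,0,20],"rotation":[0,0,0],"fingers":0.55},{"dp":[0,0,25],"rotation":[0,0,0],"fingers":0.55},{"dp":[0,0,25],"rotation":[0,0,0],"fingers":0.55},{"dp":[0,0,20],"rotation":[0,0,0],"fingers":0.55},{"dp":[-10,-20,5],"rotation":[0,0,0],"fingers":0.55},{"dp":[-10,-30,0],"rotation":[0,0,0],"fingers":0.55},{"dp":[-10,-40,0],"rotation":[0,0,0],"fingers":0.55},{"dp":[-10,-40,0],"rotation":[0,0,0],"fingers":0.55},{"dp":[-10,-40,0],"rotation":[0,0,0],"fingers":0.55},{"dp":[-10,-40,0],"rotation":[0,0,0],"fingers":0.55},{"dp":[-10,-30,0],"rotation":[0,0,0],"fingers":0.55},{"dp":[0,-10,0],"rotation":[0,0,0],"fingers":0.55},{"dp":[0,0,0],"rotation":[0,0,0],"fingers":0.55},{"dp":[0,0,0],"rotation":[0,0,0],"fingers":0.55}]'
python3 -c "
from h import *
snap('scene','f1');snap('top','ft1');crop('f1',265,110,365,220,6,'f1c')"
python3 -m crank '[{"dp":[0,0,0],"rotation":[0,0,0],"fingers":0.5},{"dp":[0,0,0],"rotation":[0,0,0],"fingers":0.5},{"dp":[0,0,0],"rotation":[0,0,0],"fingers":0.5},{"dp":[0,0,0],"rotation":[0,0,0],"fingers":0.5},{"dp":[0,0,0],"rotation":[0,0,0],"fingers":0.5},{"dp":[0,0,0],"rotation":[0,0,0],"fingers":0.5},{"dp":[0,0,0],"rotation":[0,0,0],"fingers":0.5},{"dp":[0,0,0],"rotation":[0,0,0],"fingers":0.5},{"dp":[0,0,0],"rotation":[0,0,0],"fingers":0.5},{"dp":[0,0,0],"rotation":[0,0,0],"fingers":0.5},{"dp":[0,0,0],"rotation":[0,0,0],"fingers":0.5},{"dp":[0,0,0],"rotation":[0,0,0],"fingers":0.5}]'
python3 -c "
from h import *
snap('scene','f2');a=cv2.imread('pics/f1.png').astype(int);b=cv2.imread('pics/f2.png').astype(int)
d=abs(a-b).max(2)[110:220,265:365];print(d.mean(),d.max(),(d>25).sum())"
```

```text
time: 23.05
ee_pos: [0.4589, -0.0527, 0.491]
orientation: [0.705, -0.051, 0.705, 0.051]
ft_force: [0.0, 0.2, -0.5]
finger_gap: 0.451
time: 24.35
ee_pos: [0.4587, -0.0533, 0.4906]
orientation: [0.705, -0.051, 0.705, 0.051]
ft_force: [0.4, -0.7, 0.8]
finger_gap: 0.5
1.1937272727272727 8 0
```

View pics/f1c.png

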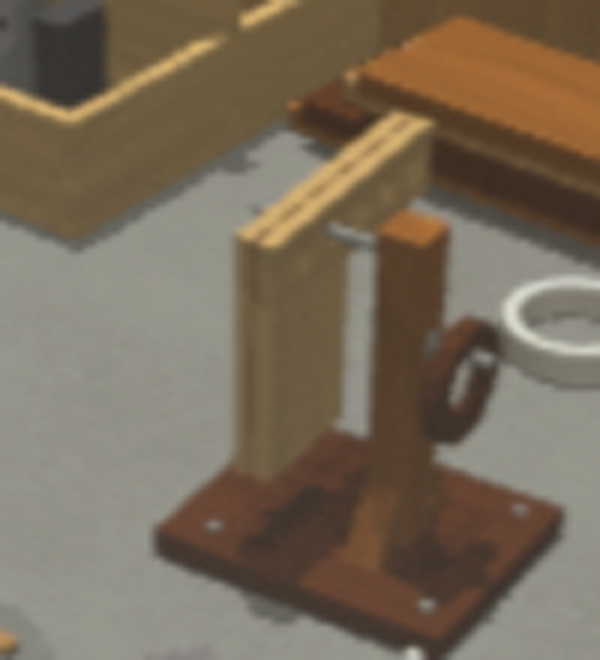

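View pics/f2.png

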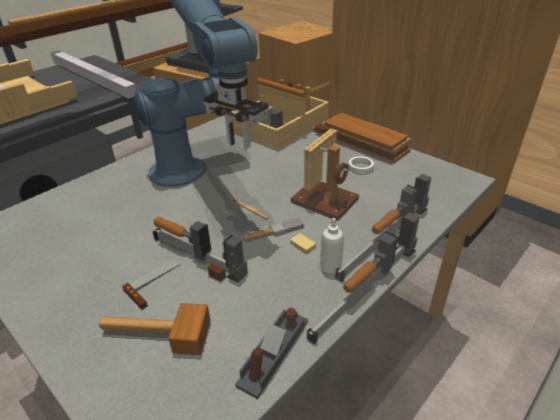

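View pics/ft1.png

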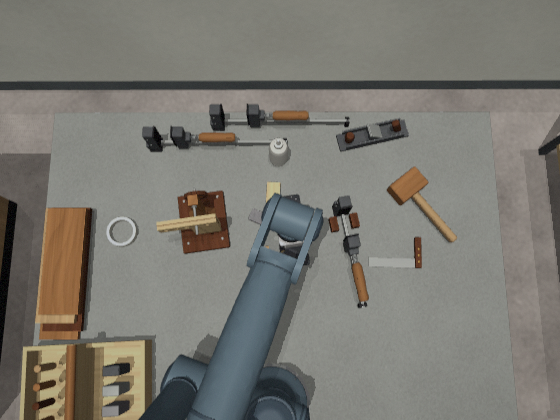

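```bash
python3 -c "
from rig import arm
arm.finish_job()"
```

```text
the job is handed in; nothing more can be done
```

The bracket is hanging on the stand's long pin by hole 2, level with its arm on top, and the job is handed in at about 24.4 s of the 58 s allowed.

- **Clamp:** I drew the jaw back by its handle about 51 mm. I then gripped the bracket across its thickness and lifted it straight up, and it did not slip or tip.
- **Choice of hole:** The bracket's balance point works out at y ≈ 19.4 mm, and hole 2 is at 19.5 mm.
- **Hanging:** The pin went in without contact force until I lowered the bracket onto it. I then opened the gripper and drew the arm clear. By my measurements the pin sticks out about 27 mm past the bracket, with about 34 mm between the bracket and the post.
- **Last checks:** Two pictures 1.3 s apart showed no movement of the bracket. The things on the bench look as they did at the start, though the arm hides part of the brush and pencil in the top view. Wrist forces stayed below about 10 N at every reading.
- **Disagreements:** The camera views differed by about 1 to 3 mm on the bracket and pin positions. I corrected for this from the wrist camera before gripping and inserting. No check failed.

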